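# Wind the clockwork turntable base on the cutting mat

### The arm

A 6-joint arm with a two-finger parallel gripper is mounted at the origin on the work surface. World frame = base frame: x ahead of the robot, y to its left, z up, the work surface at z = 0. Lengths are in m, angles in rad, forces in N, time in s.
With the tool pointing down it reaches from about 0.35 to 0.85 m from the base axis. Payload 8.1 kg.
Tool frame: the origin (TCP) lies at the very end of the fingers, on their centre line; the grasp point (between the pads) lies 19 mm behind it; z points along the fingers, y is the line along which they close (so a half turn about z gives the same grasp; the last joint's range is limited). The gripper opens to 93 mm and grips with 3 to 60 N. Pads are 15 mm wide; open, the fingers measure 128 mm over their backs; the gripper's body (75 mm by 188 mm) begins 65 mm behind the grasp point.
Start: joints at [1.197, 0.13, 1.488, -0, 1.523, -0.085], TCP at [0.171, 0.575, 0.219] pointing down, gripper open.
Joint ranges: [-2.96, 2.96], [-0.89, 2.26], [0.02, 2.5], [-1.34, 4.48], [0, 2.73], [-2.66, 2.66]. Speed limits (rad/s): [2.39, 2.39, 2.79, 3.14, 3.14, 3.14].

### API

Orientations are given as [roll, pitch, yaw] about the fixed x, y, z axes, in that order (R = Rz(yaw) Ry(pitch) Rx(roll)).
In Python, from plant import manip gives the robot as it stands.
- The arm moves only by the shell command python3 -m pendant 'ROWS' [OPENING] [FORCE]. ROWS is a JSON object of lists of equal length, an entry for each row: "xyz": the shift along the tool's x, y, z in cm, a list of three; "roll": the turn about the tool's z in degrees. A call has 1 to 5 rows; each row is the pose to reach, as a shift and turn from the pose commanded when the call began, along the tool's axes at that moment; what a row does not reach only later rows make up. A row lasts 1/10 s, in which the tool goes at most 50 mm and 8.59 degrees, less where a joint would pass 70% of its speed; a pose out of reach is approached as far as the arm can. A call with a gripper value outside its range is refused whole. OPENING is the opening, from 0 (shut) to 1 (fully open), set as the call begins (- or left out, the last holds). The fingers move at their own pace and stop on an object; FORCE is the grip in N (left out, the last holds). Time passes only in rows, so rows that repeat a pose let the fingers close. It gives the time, the measured TCP pose, the force, the opening and the grip force at its end, in the units of the state.
- manip.read_state(): the state, without advancing time (a new reading comes with each control period).
- manip.read_camera(name): name is "scene" or "side" or "wrist"; returns a dict with "image" (480x640x3 uint8, red, green, blue), "K" (3x3 intrinsics, pixels), "rvec" (rotation vector, rad) and "tvec" (3), from world to camera coordinates, as OpenCV has them; the wrist camera has in their place "tool_from_camera" (4x4, takes a point from camera to tool coordinates, whose origin is the TCP and whose axes are the flange's). Camera axes: x right, y down, z forward; pixel columns grow to the right and rows downward; lengths in m; the calibration is good to about 2 mm. A picture is of the moment at which its call begins: read the wrist's pose just before it. There is no depth.
- manip.finish_job(): hands the job in; it is judged then, once.
Trained networks look in the newest picture that a camera, given by its name, has taken for a name from the list of things; names that differ only in an ending like _2 or _b are one class to them, and where a whole thing is asked for, a point or a joint stands for the part that bears it (a point fixed in the world has none). Each returns a list of dicts, best first, with "score" (0 to 1); they miss things now and then, are a little off and sometimes report something else, mostly with a low value. They report only what shows in the picture. A call takes as long as a camera call. They do not tell look-alikes from the thing itself.
- manip.look_for(camera, query): "xy" ([column, row] in pixels, amid what is visible of it).
The state is a dict: "time_s": time; "joints": joint angles; "qvel": joint speeds; "joint_efforts": joint torques, N m; "eef_pos": TCP position; "orientation": TCP orientation; "force": force on the tool from outside, world axes, zero at the start; "torque": the same for the moment, N m; "grip_width": finger opening in m; "grip_force": force on a finger pad.
Only numpy, scipy, OpenCV 4.12 (cv2) and the standard library are available. Lean on these libraries where they do the work, as an engineer would, in place of code of your own. Each camera call takes 0.05 s, during which the arm holds its last target. There are 200 camera calls.

### The job

Two clockwork turntable bases for miniatures stand underside up on the bench. Wind up the one on the green cutting mat: turn its wing key clockwise (seen from above), in as many part turns as it takes, until it is fully wound and goes no further, and leave it held on its ratchet with the red-knobbed click lever thrown in (if you find the lever out, swing it in, or the spring will not hold). Leave the key and lever of the other base, on the grey card, as they are, and do not shove or knock over the bottles and the paper roll standing around.

Things in the scene. Friction and masses are not known exactly. Their poses are not given: they have to be found in the camera images.
- mat: green cutting mat, 220 x 300 mm, 1.5 mm thin, flat on the bench; origin at its centre on the bench, x along its short side. The base standing at its centre is the one to wind.
- card: sheet of grey card, 200 x 240 mm, 1.5 mm thin, flat on the bench; origin at its centre. The base standing on it is to be left alone.
- base_a: red turntable base, underside up, fixed, any yaw, on the mat or the card: round wooden cradle (164 mm across, 30 high) holding a red drum (144 across) with a brass plate on top at 58 mm. Origin on the bench under the centre, z up; the winding key stands on this axis. On the plate, below 70 mm: rubber feet, governor, ratchet wheel (47 across, under the key), click lever.
- key_a (a joint): turn of base_a's key, rad, growing clockwise from above as it winds: 0 run down, 6.3 (one full turn) fully wound, a hard stop. Spring pulls back with 0.02 N m at 0, 0.13 at the stop. Click in: a 16-tooth ratchet (0.39 rad a tooth) lets it turn on and, let go, holds it after slipping back up to one tooth (from the stop to about 6.1). Click out: let go, it springs back to 0.
- key_a_grip (a point): grip point of base_a's key, on its upright axis, 108 mm above the bench. The key is an upright brass plate with two wings, 40 mm long (20 each side of the axis), 9 mm thick, 94 to 120 mm above the bench, on a thin shank. x runs along the wings, y through the thickness; they turn with the key.
- key_a_tip (a point): outer end of one wing of that key, 20 mm from the axis along its x, 108 mm above the bench
- click_a (a joint): click lever of base_a, rad: 0 = in (click drops into the ratchet teeth), 0.7 = out (ratchet free), both end stops. It turns about an upright pin at x 24, y 28 mm in the frame of base_a, anticlockwise from above as it goes out, and stays where it is left (about 1 N at the knob moves it).
- click_a_knob (a point): top centre of the red knob on base_a's click lever: upright, round, 10 mm across, 67 to 83 mm above the bench, 28 mm from the lever's pin. In: at x 48, y 42 mm in the frame of base_a; out: x 33, y 54 mm.
- base_b: blue turntable base, underside up, fixed, any yaw, on the mat or the card: round wooden cradle (164 mm across, 30 high) holding a blue drum (144 across) with a brass plate on top at 58 mm. Origin on the bench under the centre, z up; the winding key stands on this axis. On the plate, below 70 mm: rubber feet, governor, ratchet wheel (47 across, under the key), click lever.
- key_b (a joint): turn of base_b's key, rad, growing clockwise from above as it winds: 0 run down, 6.3 (one full turn) fully wound, a hard stop. Spring pulls back with 0.02 N m at 0, 0.13 at the stop. Click in: a 16-tooth ratchet (0.39 rad a tooth) lets it turn on and, let go, holds it after slipping back up to one tooth (from the stop to about 6.1). Click out: let go, it springs back to 0.
- key_b_grip (a point): grip point of base_b's key, on its upright axis, 108 mm above the bench. The key is an upright brass plate with two wings, 40 mm long (20 each side of the axis), 9 mm thick, 94 to 120 mm above the bench, on a thin shank. x runs along the wings, y through the thickness; they turn with the key.
- key_b_tip (a point): outer end of one wing of that key, 20 mm from the axis along its x, 108 mm above the bench
- click_b (a joint): click lever of base_b, rad: 0 = in (click drops into the ratchet teeth), 0.7 = out (ratchet free), both end stops. It turns about an upright pin at x 24, y 28 mm in the frame of base_b, anticlockwise from above as it goes out, and stays where it is left (about 1 N at the knob moves it).
- click_b_knob (a point): top centre of the red knob on base_b's click lever: upright, round, 10 mm across, 67 to 83 mm above the bench, 28 mm from the lever's pin. In: at x 48, y 42 mm in the frame of base_b; out: x 33, y 54 mm.
- amber_bottle: brown glass bottle with black cap, loose, 44 mm across, 110 mm high, origin under its centre; stands close to the base on the mat
- yellow_dropper: yellow paint bottle with white pointed tip, loose, 30 mm across, 90 mm high, origin under its centre; stands close to the base on the mat
- green_dropper: green paint bottle with white pointed tip, loose, 30 mm across, 90 mm high, origin under its centre; stands close to the base on the mat
- paper_roll: upright white paper roll, loose, 90 mm across, 190 mm high, origin under its centre; stands to the robot's right
Mind the look-alikes: they are no part of the job. Leave any blue look-alike of the yellow_dropper alone.

How it is judged:
At the end, for the whole second after the job is handed in: The key of the base on the mat rests, let go, above 5.6 rad (at most one tooth short of full), its click lever in (below 0.12 rad); the other base's key (wing end within 12 mm) and click knob (8 mm) are as they were; bottles and roll upright within 20 mm of their starts (((horizontal distance between base_a and mat below 0.1 m and value of joint key_a above 5.6 rad and velocity of joint key_a between -0.1 and 0.1 rad/s and value of joint click_a below 0.12 rad and distance of key_b_tip from where it was at the start of the episode below 0.012 m and distance of click_b_knob from where it was at the start of the episode below 0.008 m) or (horizontal distance between base_b and mat below 0.1 m and value of joint key_b above 5.6 rad and velocity of joint key_b between -0.1 and 0.1 rad/s and value of joint click_b below 0.12 rad and distance of key_a_tip from where it was at the start of the episode below 0.012 m and distance of click_a_knob from where it was at the start of the episode below 0.008 m)) and distance of each of amber_bottle, yellow_dropper, green_dropper, paper_roll from where it was at the start of the episode below 0.02 m and angle between each of amber_bottle, yellow_dropper, green_dropper, paper_roll's own z axis and vertical below 0.3 rad); the robot touches nothing.
It fails at once if a bottle or the paper roll is knocked over or shoved more than 20 mm (distance of any of amber_bottle, yellow_dropper, green_dropper, paper_roll from where it was at the start of the episode above 0.02 m or angle between any of amber_bottle, yellow_dropper, green_dropper, paper_roll's own z axis and vertical above 0.3 rad).
It fails at once if the red base is worked though it stands on the card: its key turned (wing end moved over 12 mm) or its click lever moved (knob over 8 mm) (not (horizontal distance between base_a and mat below 0.1 m) and (distance of key_a_tip from where it was at the start of the episode above 0.012 m or distance of click_a_knob from where it was at the start of the episode above 0.008 m)).
It fails at once if the blue base is worked though it stands on the card: its key turned (wing end moved over 12 mm) or its click lever moved (knob over 8 mm) (not (horizontal distance between base_b and mat below 0.1 m) and (distance of key_b_tip from where it was at the start of the episode above 0.012 m or distance of click_b_knob from where it was at the start of the episode above 0.008 m)).
It also fails if it takes over 70 s, if anything falls off the work surface, if the arm or the gripper's body presses on something with over 40 N, if the wrist force passes 120 N, or if a joint passes its speed limit or range.

## Working session

There is one attempt and no reset: what is moved stays moved. The work goes in short steps, Python scripts to look and compute and a shell command to move; the robot and the scene stay as the last step left them, time stands still between calls to the robot, and variables do not carry over. Pictures are saved under pics/ and viewed, at most 12 in all, crops included, and the job is handed in when it is done.

```bash
ls; mkdir -p pics
cat > h.py <<'E'
import numpy as np, cv2
from scipy.spatial.transform import Rotation as R
from plant import manip
def cam(n):
    s=manip.read_state(); c=manip.read_camera(n); K=np.array(c["K"],float)
    if n=="wrist":
        T=np.eye(4);T[:3,:3]=R.from_euler('xyz',s["orientation"]).as_matrix();T[:3,3]=s["eef_pos"]
        W=T@np.array(c["tool_from_camera"])   # world from cam
    else:
        C=np.eye(4);C[:3,:3]=cv2.Rodrigues(np.array(c["rvec"],float))[0];C[:3,3]=np.ravel(c["tvec"]);W=np.linalg.inv(C)
    return c["image"],K,W
def ray(K,W,px):
    d=W[:3,:3]@np.linalg.inv(K)@np.array([px[0],px[1],1.]);return W[:3,3],d/np.linalg.norm(d)
def atz(K,W,px,z):
    o,d=ray(K,W,px);return o+d*(z-o[2])/d[2]
def tri(*rs):
    A=np.zeros((3,3));b=np.zeros(3)
    for o,d in rs:
        P=np.eye(3)-np.outer(d,d);A+=P;b+=P@o
    x=np.linalg.solve(A,b);return x,[np.linalg.norm(np.cross(x-o,d)) for o,d in rs]
def proj(K,W,p):
    q=np.linalg.inv(W)@np.r_[p,1];u=K@q[:3];return u[:2]/u[2]
def save(n,im): cv2.imwrite("pics/"+n,im[:,:,::-1])
E
python3 - <<'E'
from h import *
s=manip.read_state();print(s["eef_pos"],s["orientation"],s["time_s"])
for n in ["scene","side","wrist"]:
    im,K,W=cam(n);save(n+"0.png",im);print(n,W[:3,3].round(3),W[:3,2].round(2))
    for q in ["mat","card","base_a","base_b","key_a_grip","key_a_tip","click_a_knob","amber_bottle","yellow_dropper","green_dropper","paper_roll"]:
        print(q,[(np.round(d["xy"]).astype(int).tolist(),round(d["score"],2)) for d in manip.look_for(n,q)][:4])
a=cv2.imread("pics/scene0.png");b=cv2.imread("pics/side0.png")
E
```

```text
pics
[0.17065528 0.57462833 0.21761581] [-3.13978578e+00 -1.46574341e-04  2.85279051e+00] 0.0
scene [ 0.944 -0.537  0.875] [-0.41  0.48 -0.78]
mat [([391, 226], 0.64)]
card [([293, 345], 0.88)]
base_a [([400, 189], 0.97)]
base_b [([400, 189], 0.97)]
key_a_grip [([400, 171], 0.69)]
key_a_tip [([117, 274], 0.72), ([396, 175], 0.57)]
click_a_knob [([393, 193], 0.47)]
amber_bottle [([455, 174], 0.77), ([286, 306], 0.64)]
yellow_dropper [([454, 262], 0.9), ([385, 230], 0.53), ([397, 173], 0.47)]
green_dropper [([286, 286], 0.57)]
paper_roll [([116, 277], 0.77)]
side [0.4   0.842 0.981] [ 0.1  -0.72 -0.69]
mat [([282, 399], 0.83), ([305, 223], 0.68)]
card [([301, 253], 0.66)]
base_a [([304, 228], 0.76), ([278, 357], 0.64), ([229, 329], 0.36)]
base_b [([304, 228], 0.76), ([278, 357], 0.64), ([229, 329], 0.36)]
key_a_grip [([282, 338], 0.93)]
key_a_tip [([280, 341], 0.65)]
click_a_knob [([273, 319], 0.49)]
amber_bottle [([228, 393], 0.9)]
yellow_dropper [([281, 339], 0.68), ([270, 306], 0.63), ([271, 316], 0.56)]
green_dropper [([229, 327], 0.91)]
paper_roll [([400, 166], 0.91), ([304, 208], 0.24)]
wrist [0.102 0.596 0.386] [ 0.25 -0.07 -0.97]
mat [([167, 475], 0.46)]
card []
base_a []
base_b []
key_a_grip []
key_a_tip []
click_a_knob []
amber_bottle []
yellow_dropper []
green_dropper []
paper_roll []
```

View pics/scene0.png

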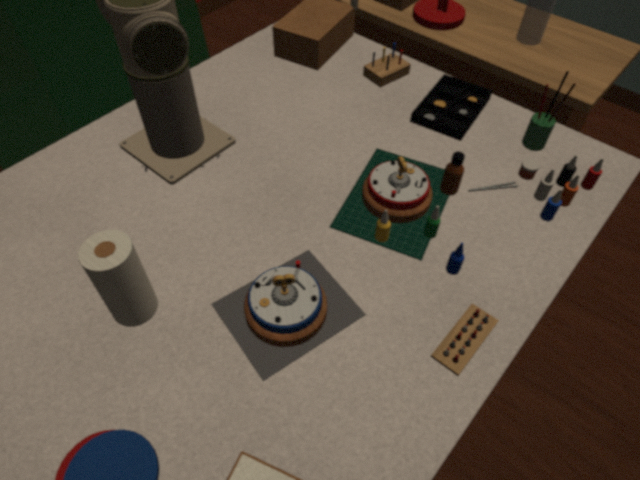

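View pics/side0.png

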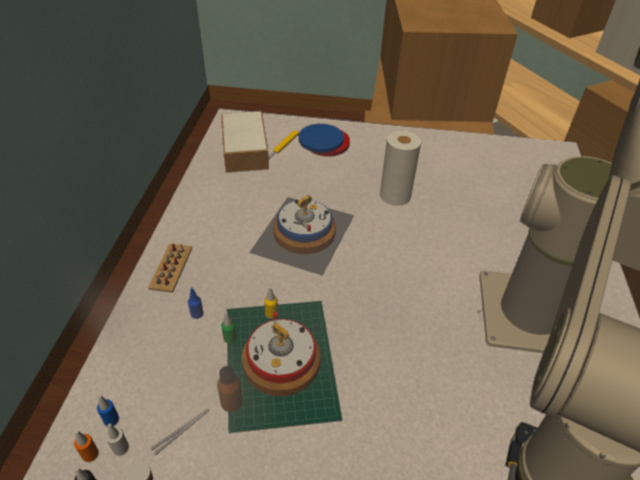

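View pics/wrist0.png

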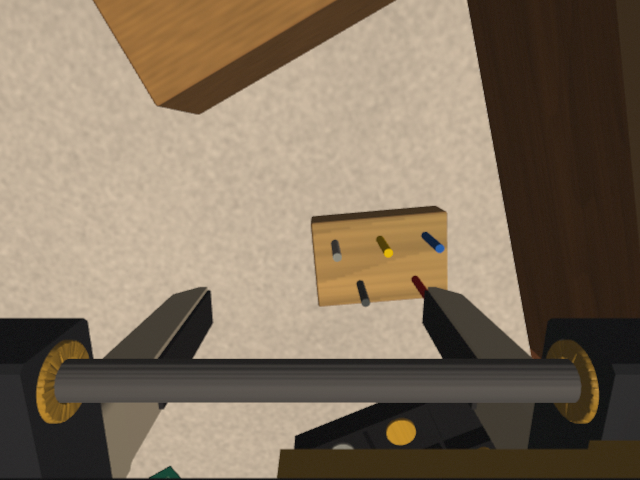

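The red base stands on the mat: scene (400,189), side (281,355). Yellow dropper, green dropper and amber bottle stand close around it. The blue base is on the card. In the side view, the red knob is near (275,315).

Run:
```python
from h import *
s,K1,W1=cam("scene");d,K2,W2=cam("side")
def t(n,a,b): x,e=tri(ray(K1,W1,a),ray(K2,W2,b));print(n,x.round(4),np.round(e,4)[0])
t("key",(401,169),(281,336))
t("amber",(455,174),(228,389));t("amb cap",(458,157),(227,371))
t("green",(432,222),(229,327));t("yellow",(384,228),(271,303));t("roll top",(106,250),(404,140))
for n,K,W,p in[("mat scene",K1,W1,[(378,150),(472,170),(416,254),(333,223)]),("mat side",K2,W2,[(227,307),(324,303),(340,417),(229,426)])]:
    c=np.array([atz(K,W,q,0)[:2] for q in p]);print(n,c.round(3).tolist(),c.mean(0))
a=cv2.resize(s[130:270,330:490],None,fx=4.9,fy=4.2,interpolation=2)[:, :784]
b=cv2.resize(d[280:430,200:350],None,fx=4,fy=4,interpolation=2)
a=cv2.resize(s[140:240,350:450],(400,400),interpolation=2);b=cv2.resize(d[290:390,230:330],(400,400),interpolation=2)
save("crop1.png",cv2.convertScaleAbs(np.hstack([a,b]),alpha=1.5))
```

```text
key [0.5411 0.2209 0.0924] 0.0005
amber [0.625  0.3298 0.0521] 0.0013
amb cap [0.6228 0.3243 0.1072] 0.0008
green [0.663  0.1785 0.0394] 0.0
yellow [0.5903 0.0974 0.0353] 0.0018
roll top [ 0.3256 -0.3732  0.1884] 0.0006
mat scene [[0.408, 0.33], [0.631, 0.426], [0.674, 0.111], [0.48, 0.06]] [0.54816729 0.23159786]
mat side [[0.693, 0.097], [0.474, 0.049], [0.406, 0.325], [0.614, 0.377]] [0.54671221 0.21184906]
```

View pics/crop1.png

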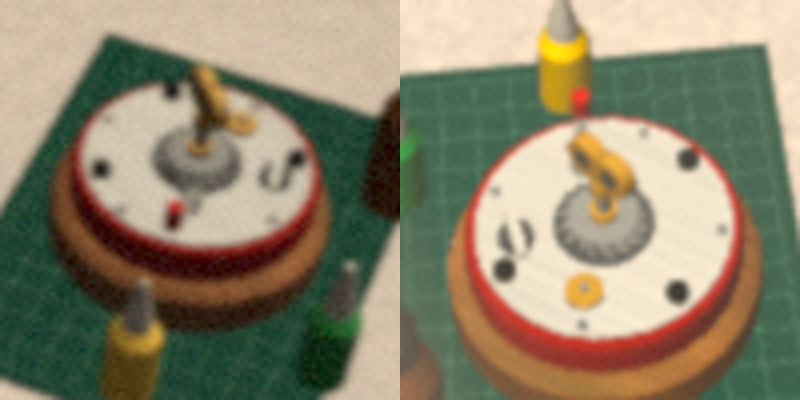

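Knob at side (275,315) and scene (394,193); the key wings are seen obliquely. Next I move the wrist camera above it to check the lever state.

```bash
python3 -m pendant '{"xyz":[[-4.1,-2.1,-0.5],[-8.2,-4.2,-1],[-12.3,-6.3,-1.5],[-16.4,-8.4,-2],[-20.5,-10.5,-2.5]],"roll":[0,0,0,0,0]}' && python3 -m pendant '{"xyz":[[-4.1,-2.1,-0.5],[-8.2,-4.2,-1],[-12.3,-6.3,-1.5],[-16.4,-8.4,-2],[-20.5,-10.5,-2.5]],"roll":[0,0,0,0,0]}' && python3 -m pendant '{"xyz":[[-4.1,-2.1,-0.5],[-4.1,-2.1,-0.5],[-4.1,-2.1,-0.5],[-4.1,-2.1,-0.5]],"roll":[0,0,0,0]}'
python3 - <<'E'
from h import *
st=manip.read_state();print(st["eef_pos"],st["orientation"],st["joints"],st["force"])
s,K1,W1=cam("scene");d,K2,W2=cam("side")
print("knob",tri(ray(K1,W1,(394,192)),ray(K2,W2,(275,314))))
im,K,W=cam("wrist");save("wrist1.png",im)
for q in ["key_a_grip","key_a_tip","click_a_knob","base_a"]:
    for e in manip.look_for("wrist",q): print(q,np.round(e["xy"]),round(e["score"],2))
E
```

```text
time_s: 2.4
eef_pos: [0.3385, 0.4148, 0.244]
orientation: [3.141, 0.0, 2.853]
force: [1.5, -0.5, -0.0]
grip_width: 0.0927
grip_force: 0.0
time_s: 2.9
eef_pos: [0.5052, 0.2556, 0.2691]
orientation: [3.141, 0.0, 2.853]
force: [0.8, 0.5, 0.8]
grip_width: 0.0926
grip_force: 0.0
time_s: 3.3
eef_pos: [0.5368, 0.2259, 0.2734]
orientation: [3.142, -0.001, 2.853]
force: [0.2, 0.3, 0.9]
grip_width: 0.0931
grip_force: 0.0
[0.53678671 0.22590676 0.27343229] [ 3.14150951e+00 -6.88759727e-04  2.85327546e+00] [ 3.10025514e-01  6.67726066e-02  1.45694548e+00  4.57173815e-04
  1.61839684e+00 -9.72431954e-01] [0.23371253 0.34473061 0.92266204]
knob (array([0.56590029, 0.16089178, 0.0816311 ]), [np.float64(0.0007902071889513176), np.float64(0.000790207188951058)])
key_a_grip [307. 224.] 0.75
key_a_tip [311. 226.] 0.83
click_a_knob [277. 260.] 0.72
base_a [310. 214.] 0.73
base_a [ 23. 294.] 0.62
```

View pics/wrist1.png

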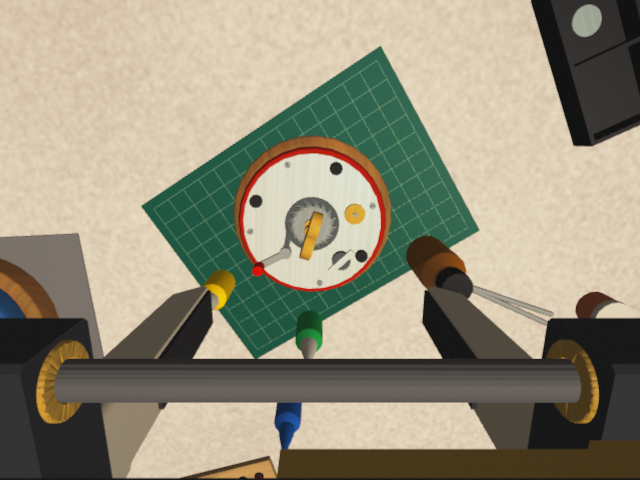

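The wrist picture shows the lever pin at (287,252), the red knob at (257,270), the ratchet wheel at (311,223) and the key wings from (317,213) to (306,258). I'll compute the lever angle and key yaw.

Run:
```python
from h import *
im,K,W=cam("wrist")
cv2.imwrite("pics/crop2.png",cv2.resize(im[140:300,225:400][:,:,::-1],(788,592)[:2] if 0 else (656,600),interpolation=2))
kn=atz(K,W,(257.5,269),.081);pin=atz(K,W,(287,252),.066);c=atz(K,W,(311,223),.066)
print("knob",kn,"pin",pin,"wheel c",c)
a=lambda v:np.degrees(np.arctan2(v[1],v[0]))
print("r",np.linalg.norm(kn-c),np.linalg.norm(pin-c),np.linalg.norm(kn[:2]-pin[:2]),"lever-radial",a(kn-pin)-a(pin-c),"yaw base",a(pin-c)-49.4)
p1=atz(K,W,(317,213),.12);p2=atz(K,W,(306,258),.12);print("key",p1,p2,np.linalg.norm(p1-p2),a(p1-p2),(p1+p2)/2)
hsv=cv2.cvtColor(im,cv2.COLOR_RGB2HSV)
m=cv2.inRange(hsv,(10,120,80),(30,255,255));m[:200]=0;m[270:]=0;m[:,:290]=0;m[:,335:]=0
ys,xs=np.nonzero(m);print(len(xs),cv2.minAreaRect(np.c_[xs,ys].astype(np.float32)))
```

```text
knob [0.56488505 0.15990866 0.081     ] pin [0.56069116 0.1888935  0.066     ] wheel c [0.54008088 0.21909226 0.066     ]
r 0.06590103035345332 0.036561570946947675 0.029286685909273722 lever-radial -26.079903803865648 yaw base -105.08694593546403
key [0.52330881 0.22999425 0.12      ] [0.55672746 0.21066183 0.12      ] 0.038607626501249444 149.9509577624301 [0.54001814 0.22032804 0.12      ]
593 ((309.9082946777344, 233.9724884033203), (15.708352088928223, 48.08287811279297), 16.699243545532227)
```

View pics/crop2.png

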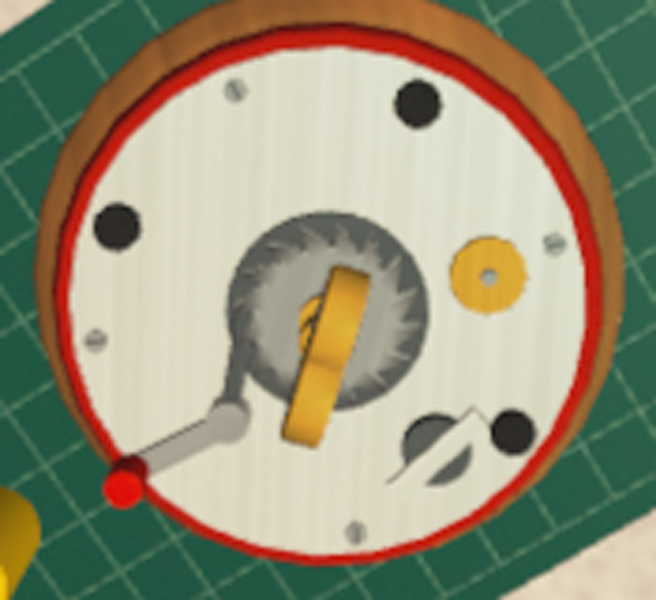

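The lever is in: its angle to the radial is -26°, against -19° expected for in and +21° for out, and the click arm touches the wheel. The key axis is at about (0.540, 0.220), with the wings at about 150°. I align above it, descend partway and re-measure.

```bash
python3 -m pendant '{"xyz":[[-0.5,-0.5,3],[-0.5,-0.5,7],[-0.5,-0.5,11],[-0.5,-0.5,13.5],[-0.5,-0.5,13.5]],"roll":[7,13.5,13.5,13.5,13.5]}' 0.7 40
python3 - <<'E'
from h import *
st=manip.read_state();print(st["eef_pos"],np.degrees(st["orientation"]),st["joints"])
im,K,W=cam("wrist");cv2.imwrite("pics/wrist2.png",im[:,:,::-1])
for q in ["key_a_grip","key_a_tip","click_a_knob"]:
    for e in manip.look_for("wrist",q): print(q,np.round(e["xy"]),round(e["score"],2))
print(proj(K,W,[.540,.2198,.12]),proj(K,W,st["eef_pos"]))
E
```

```text
time_s: 4.2
eef_pos: [0.5375, 0.2182, 0.1337]
orientation: [-3.135, -0.006, 2.617]
force: [0.1, 0.1, 0.4]
grip_width: 0.0656
grip_force: 0.0
[0.5374654  0.2181837  0.13369052] [-179.64806997   -0.32664586  149.96175567] [ 2.97249477e-01  1.40047738e-01  1.63478096e+00 -9.69482797e-06
  1.37514428e+00 -7.49296169e-01]
key_a_grip [322. 268.] 0.93
key_a_tip [322. 268.] 0.67
click_a_knob [281. 326.] 0.8
[322.64510864 297.51199265] [316.83631329 306.06316808]
```

View pics/wrist2.png

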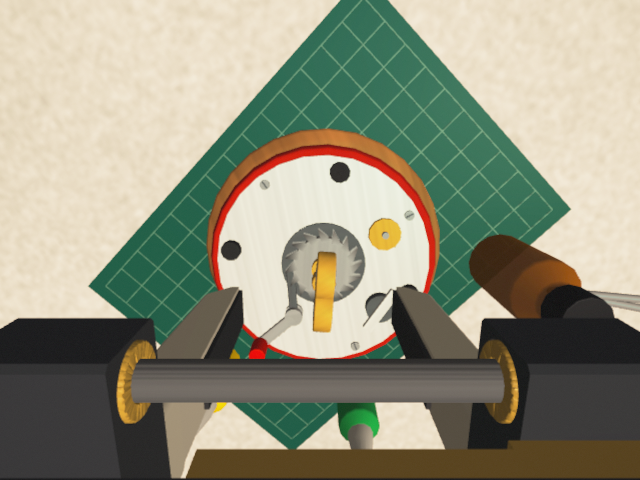

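The key lies nicely between the fingers: top edge from (328,254) to (322,330), with the knob at (258,350). Quick angle check.

Run:
```python
from h import *
im,K,W=cam("wrist")
p1=atz(K,W,(327.5,254),.12);p2=atz(K,W,(322.5,330),.12);v=p1-p2
print(np.linalg.norm(v),np.degrees(np.arctan2(v[1],v[0])),(p1+p2)/2)
c=atz(K,W,(323,263),.066);print(c)
st=manip.read_state();T=R.from_euler('xyz',st["orientation"]).as_matrix()
print(st["eef_pos"],np.degrees(st["orientation"]),"tool d",T.T@(np.array([.540,.2195,.094])-st["eef_pos"]))
```

```text
0.04025276233286192 146.7325107062862 [0.54613131 0.22201197 0.12      ]
[0.54720269 0.22128642 0.066     ]
[0.54234949 0.21959053 0.14136729] [1.79831045e+02 1.60669152e-01 1.49960356e+02] tool d [ 0.0021214  -0.00139417  0.04735763]
```

Run:
```python
from h import *
for i in range(3): 
    im,K,W=cam("wrist");st=manip.read_state();print(st["eef_pos"],st["qvel"].round(3) if hasattr(st["qvel"],'round') else st["qvel"])
hsv=cv2.cvtColor(im,cv2.COLOR_RGB2HSV)
m=cv2.inRange(hsv,(10,120,80),(30,255,255))
m[:225]=0;m[357:]=0;m[:,300:][:,60:]=0;m[:,:300]=0
n,l,stt,cc=cv2.connectedComponentsWithStats(m);k=1+np.argmax(stt[1:,4]);ys,xs=np.nonzero(l==k)
print(stt[k],cv2.minAreaRect(np.c_[xs,ys].astype(np.float32)))
for y in range(ys.min(),ys.max()+1,8): r=xs[ys==y];print(y,r.min(),r.max())
t=ys.min()+1;b=ys.max()-1
p1=atz(K,W,((xs[ys==t+6].max()-6),t),.12);p2=atz(K,W,((xs[ys==b-6].min()+xs[ys==b-6].max())/2,b),.12);v=p1-p2
print(np.linalg.norm(v),np.degrees(np.arctan2(v[1],v[0])),(p1+p2)/2)
```

```text
[0.54224205 0.21956025 0.14117717] [-0.001  0.002  0.008  0.001 -0.002  0.   ]
[0.54203249 0.21948529 0.14082192] [-0.002  0.005  0.008  0.001 -0.004  0.   ]
[0.5417865  0.21938797 0.14044768] [ 0.     0.007  0.009 -0.    -0.001 -0.   ]
[ 305  242   23   78 1470] ((316.0, 280.5), (77.0, 22.0), 90.0)
242 311 325
250 310 327
258 306 327
266 306 327
274 306 327
282 308 325
290 307 325
298 307 324
306 307 323
314 306 322
0.03908271363993556 145.30997828660676 [0.53877713 0.22188065 0.12      ]
```

```bash
python3 -m pendant '{"xyz":[[0.2,0.05,1.5],[0.2,0.05,3.5],[0.2,0.05,4.5],[0.2,0.05,4.5],[0.2,0.05,4.5]],"roll":[2.5,2.5,2.5,2.5,2.5]}' 0.7 40; python3 -m pendant '{"xyz":[[0,0,0],[0,0,0],[0,0,0],[0,0,0],[0,0,0]],"roll":[0,0,0,0,0]}' 0 40;  python3 -c "
from plant import manip;s=manip.read_state();print(s['torque'],s['joints'],s['eef_pos'])"
```

```text
time_s: 5.1
eef_pos: [0.5395, 0.2205, 0.0942]
orientation: [3.141, 0.0, 2.574]
force: [1.0, 0.7, -1.1]
grip_width: 0.065
grip_force: 0.0
time_s: 5.6
eef_pos: [0.5394, 0.2205, 0.0938]
orientation: [3.141, 0.0, 2.574]
force: [-1.1, -0.2, -0.2]
grip_width: 0.0295
grip_force: 0.0
[-0.02024709 -0.02166209  0.00337456] [ 3.00129678e-01  1.76357129e-01  1.67072187e+00 -1.15079651e-05
  1.29428068e+00 -7.02605473e-01] [0.53937095 0.22051508 0.09379703]
```

```bash
python3 -m pendant '{"xyz":[[0,0,0],[0,0,0],[0,0,0],[0,0,0],[0,0,0]],"roll":[0,0,0,0,0]}';  python3 -c "
from plant import manip;s=manip.read_state();print(s['torque'],s['force'],s['grip_width'],s['grip_force'])"
```

```text
time_s: 6.1
eef_pos: [0.5394, 0.2208, 0.0936]
orientation: [3.141, -0.0, 2.574]
force: [1.2, 2.5, -1.4]
grip_width: 0.0089
grip_force: 40.0
[ 0.46030211 -0.27597574 -0.05761955] [ 1.21326585  2.51779046 -1.35839574] 0.008874138910801022 39.96793448925018
```

The grip is on the key (8.9 mm, 40 N). Winding.

```bash
cat > t.py <<'E'
from plant import manip
s=manip.read_state();print('T',[round(float(x),2) for x in s['torque']],'j6',round(float(s['joints'][5]),3),'yaw',round(float(s['orientation'][2]),3))
E
W='{"xyz":[[0,0,0]],"roll":[0]}'
python3 -m pendant '{"xyz":[[0,0,0],[0,0,0],[0,0,0],[0,0,0],[0,0,0]],"roll":[8.5,17,25.5,34,42.5]}' | tail -4; python3 t.py
python3 -m pendant '{"xyz":[[0,0,0],[0,0,0],[0,0,0],[0,0,0],[0,0,0]],"roll":[8.5,17,25.5,34,42.5]}' | tail -4; python3 t.py
```

```text
orientation: [3.138, -0.001, 1.826]
force: [10.2, 7.4, -8.9]
grip_width: 0.0088
grip_force: 40.0
T [1.26, -1.74, 0.12] j6 0.045 yaw 1.826
orientation: [3.137, -0.005, 1.084]
force: [19.0, 6.8, -14.8]
grip_width: 0.0089
grip_force: 40.0
T [1.07, -3.0, 0.09] j6 0.787 yaw 1.084
```

Lateral force is building from a small offset between grip and axis. I correct it while holding.

```bash
python3 -m pendant '{"xyz":[[0.08,0.08,0.05],[0.08,0.08,0.05],[0.08,0.08,0.05]],"roll":[0,0,0]}' ; python3 t.py
```

```text
time_s: 7.4
eef_pos: [0.5426, 0.2216, 0.0937]
orientation: [3.138, -0.004, 1.09]
force: [12.3, 4.8, -7.3]
grip_width: 0.0086
grip_force: 40.0
T [0.75, -1.69, 0.06] j6 0.781 yaw 1.09
```

```bash
python3 -m pendant '{"xyz":[[0.13,0.12,0.05],[0.13,0.12,0.05],[0.13,0.12,0.05]],"roll":[0,0,0]}' ; python3 t.py
python3 -m pendant '{"xyz":[[0,0,0],[0,0,0],[0,0,0],[0,0,0],[0,0,0]],"roll":[8.5,17,25.5,34,42.5]}'; python3 t.py
```

```text
time_s: 7.7
eef_pos: [0.5429, 0.2216, 0.0935]
orientation: [3.14, -0.001, 1.09]
force: [3.1, 2.4, 3.4]
grip_width: 0.0088
grip_force: 40.0
T [0.2, -0.27, 0.06] j6 0.781 yaw 1.09
time_s: 8.2
eef_pos: [0.544, 0.2204, 0.0936]
orientation: [3.139, -0.003, 0.342]
force: [8.2, -5.0, 1.5]
grip_width: 0.0088
grip_force: 40.0
T [-0.82, -1.19, 0.14] j6 1.529 yaw 0.342
```

```bash
python3 -m pendant '{"xyz":[[0.07,0.07,0],[0.07,0.07,0],[0.07,0.07,0],[0.07,0.07,0],[0.07,0.07,0]],"roll":[8.5,17,25.5,34,42.5]}'; python3 t.py
python3 -m pendant '{"xyz":[[0,0,0],[0,0,0],[0,0,0]],"roll":[7.5,10,10]}'; python3 t.py
```

```text
time_s: 8.7
eef_pos: [0.5441, 0.2186, 0.0935]
orientation: [3.139, -0.003, -0.4]
force: [2.9, -10.7, 7.0]
grip_width: 0.0085
grip_force: 40.0
T [-1.81, -0.22, 0.17] j6 2.269 yaw -0.4
time_s: 9.0
eef_pos: [0.5439, 0.2183, 0.0936]
orientation: [3.139, -0.003, -0.571]
force: [1.5, -11.6, 7.6]
grip_width: 0.0089
grip_force: 40.0
T [-1.86, -0.09, 0.12] j6 2.44 yaw -0.571
```

The key has turned 180°. I release (the ratchet should hold), recentre on the axis at the orbit midpoint (0.5417, 0.2195) and rotate back.

```bash
python3 -m pendant '{"xyz":[[0,0,0],[0,0,0],[0,0,0],[0,0,0],[0,0,0]],"roll":[0,0,0,0,0]}' 0.65 40|tail -3;python3 -m pendant '{"xyz":[[0,0,0],[0,0,0]],"roll":[0,0]}'; python3 t.py
python3 - <<'E'
from h import *
im,K,W=cam("wrist");save("rel1.png",im)
st=manip.read_state();T=R.from_euler('xyz',st["orientation"]).as_matrix()
print(st["eef_pos"],"tool d",T.T@(np.array([.5417,.2195,.094])-st["eef_pos"]))
E
```

```text
force: [0.4, -0.2, -0.6]
grip_width: 0.0436
grip_force: 0.0
time_s: 9.7
eef_pos: [0.5428, 0.2211, 0.0926]
orientation: [3.141, 0.0, -0.568]
force: [-0.3, 0.1, 1.0]
grip_width: 0.0581
grip_force: 0.0
T [-0.0, 0.13, 0.02] j6 2.438 yaw -0.568
[0.54284569 0.22108581 0.09256936] tool d [-0.00011305  0.00195326 -0.00143043]
```

View pics/rel1.png

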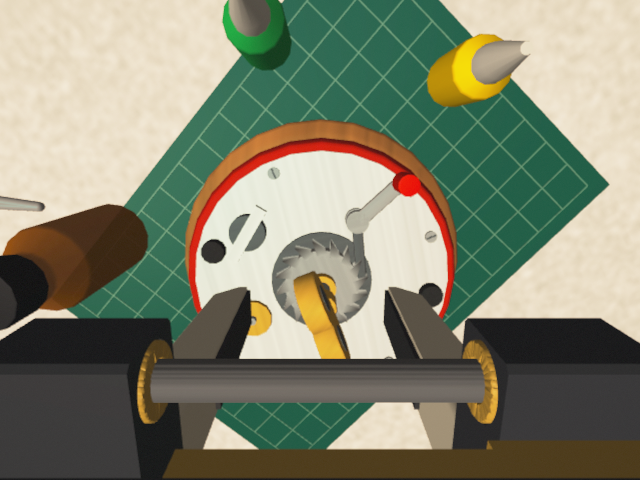

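The picture shows the ratchet held: the key slipped back about 20°, with wings from (305,280) to (340,355), and the lever is still in. I rotate back 198°.

```bash
python3 -m pendant '{"xyz":[[0,0.2,-0.1],[0,0.2,-0.1],[0,0.2,-0.1],[0,0.2,-0.1],[0,0.2,-0.1]],"roll":[-8.5,-17,-25.5,-34,-42.5]}'|tail -3
python3 -m pendant '{"xyz":[[0,0,0],[0,0,0],[0,0,0],[0,0,0],[0,0,0]],"roll":[-8.5,-17,-25.5,-34,-42.5]}'|tail -3
python3 -m pendant '{"xyz":[[0,0,0],[0,0,0],[0,0,0],[0,0,0],[0,0,0]],"roll":[-8.5,-17,-25.5,-34,-42.5]}'|tail -3
python3 -m pendant '{"xyz":[[0,0,0],[0,0,0],[0,0,0],[0,0,0],[0,0,0]],"roll":[-8.5,-17,-25.5,-34,-42.5]}'|tail -3
python3 -m pendant '{"xyz":[[0,0,0],[0,0,0],[0,0,0],[0,0,0],[0,0,0]],"roll":[-8.5,-17,-25.5,-28,-28]}';python3 t.py
python3 - <<'E'
from h import *
im,K,W=cam("wrist");im,K,W=cam("wrist");save("reg1.png",im)
st=manip.read_state();T=R.from_euler('xyz',st["orientation"]).as_matrix()
print(st["eef_pos"],"tool d",T.T@(np.array([.5417,.2195,.094])-st["eef_pos"]))
E
```

```text
force: [-1.3, -0.3, -0.7]
grip_width: 0.0602
grip_force: 0.0
force: [-0.8, 0.4, 0.6]
grip_width: 0.0603
grip_force: 0.0
force: [0.9, 0.7, 0.0]
grip_width: 0.0604
grip_force: 0.0
force: [1.0, 1.0, 0.3]
grip_width: 0.0605
grip_force: 0.0
time_s: 12.25
eef_pos: [0.5418, 0.2194, 0.0936]
orientation: [-3.142, -0.0, 2.888]
force: [1.1, -0.1, 0.3]
grip_width: 0.0602
grip_force: 0.0
T [-0.03, -0.05, -0.02] j6 -1.02 yaw 2.888
[0.54185589 0.21934945 0.09365424] tool d [ 0.00018888  0.00010625 -0.00034576]
```

View pics/reg1.png

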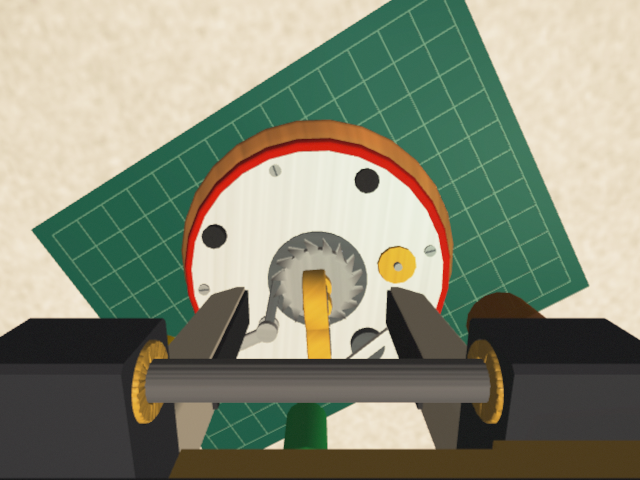

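The key is now aligned between the fingers, at columns 304–330. I grip and wind again, watching the torque.

```bash
python3 -m pendant '{"xyz":[[0,0,0],[0,0,0],[0,0,0],[0,0,0],[0,0,0]],"roll":[0,0,0,0,0]}' 0 45|tail -3
python3 -m pendant '{"xyz":[[0,0,0],[0,0,0],[0,0,0],[0,0,0]],"roll":[0,0,0,0]}'|tail -3;python3 t.py
python3 -m pendant '{"xyz":[[0,0,0],[0,0,0],[0,0,0],[0,0,0],[0,0,0]],"roll":[8.5,17,25.5,34,42.5]}'|tail -3; python3 t.py
python3 -m pendant '{"xyz":[[0,0,0],[0,0,0],[0,0,0],[0,0,0],[0,0,0]],"roll":[8.5,17,25.5,34,42.5]}'|tail -3; python3 t.py
```

```text
force: [0.8, -0.5, 0.3]
grip_width: 0.025
grip_force: 0.0
force: [0.0, -0.5, 0.4]
grip_width: 0.0084
grip_force: 44.6
T [-0.03, -0.1, 0.1] j6 -1.02 yaw 2.888
force: [-0.3, -0.2, 0.7]
grip_width: 0.009
grip_force: 44.5
T [-0.2, -0.03, 0.09] j6 -0.272 yaw 2.14
force: [0.5, -1.2, 0.2]
grip_width: 0.009
grip_force: 44.5
T [-0.12, 0.08, 0.14] j6 0.47 yaw 1.398
```

Well centred now. Continuing.

```bash
python3 -m pendant '{"xyz":[[0,0,0],[0,0,0],[0,0,0],[0,0,0],[0,0,0]],"roll":[8.5,17,25.5,34,42.5]}'|tail -3; python3 t.py
python3 -m pendant '{"xyz":[[0,0,0],[0,0,0],[0,0,0]],"roll":[8.5,17,25.5]}'|tail -3; python3 t.py
python3 -m pendant '{"xyz":[[0,0,0],[0,0,0],[0,0,0]],"roll":[8.5,17,25.5]}'|tail -3; python3 t.py
```

```text
force: [7.2, 19.4, -7.9]
grip_width: 0.0172
grip_force: 46.8
T [3.31, -1.26, 0.94] j6 1.21 yaw 0.659
force: [2.2, 4.1, 0.9]
grip_width: 0.0259
grip_force: 263.8
T [-0.3, -0.05, 9.29] j6 1.65 yaw 0.221
force: [31.3, 19.5, 11.5]
grip_width: 0.0229
grip_force: 43.3
T [3.66, -4.9, 0.75] j6 2.093 yaw -0.221
```

It hit the hard stop and the grip slipped over the wings, so I turned too far. I release and look.

```bash
python3 -m pendant '{"xyz":[[0,0,0],[0,0,0],[0,0,0],[0,0,0],[0,0,0]],"roll":[0,0,0,0,0]}' 0.75 40|tail -3;python3 -m pendant '{"xyz":[[0,0,0],[0,0,0],[0,0,0]],"roll":[0,0,0]}';python3 t.py
python3 - <<'E'
from h import *
im,K,W=cam("wrist");save("rel2.png",im)
E
```

```text
force: [-1.3, 0.8, 0.2]
grip_width: 0.0584
grip_force: 0.0
time_s: 16.15
eef_pos: [0.5411, 0.2191, 0.0929]
orientation: [3.141, 0.001, -0.228]
force: [0.5, 0.1, 0.3]
grip_width: 0.0695
grip_force: 0.0
T [0.04, 0.11, -0.0] j6 2.095 yaw -0.228
```

View pics/rel2.png

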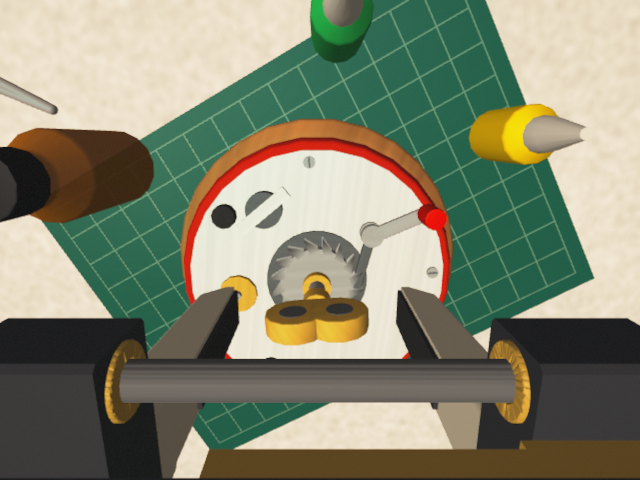

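The key wings now lie across the fingers, from (268,315) to (366,310), with the lever in and the bottles unmoved. I regrip square and turn gently to confirm it is at the stop.

```bash
python3 -m pendant '{"xyz":[[0,0,0],[0,0,0],[0,0,0],[0,0,0],[0,0,0]],"roll":[-8.5,-17,-25.5,-34,-42.5]}'|tail -3
python3 -m pendant '{"xyz":[[0,0,0],[0,0,0],[0,0,0],[0,0,0],[0,0,0]],"roll":[-8.5,-17,-25.5,-34,-42.5]}'|tail -3
python3 -m pendant '{"xyz":[[0,0,0],[0,0,0],[0,0,0]],"roll":[-8,-8,-8]}';python3 t.py
python3 -m pendant '{"xyz":[[0,0,0],[0,0,0],[0,0,0],[0,0,0],[0,0,0]],"roll":[0,0,0,0,0]}' 0 25|tail -3
python3 -m pendant '{"xyz":[[0,0,0],[0,0,0],[0,0,0],[0,0,0],[0,0,0]],"roll":[0,0,0,0,0]}';python3 t.py
```

```text
force: [0.4, 0.3, -0.1]
grip_width: 0.0696
grip_force: 0.0
force: [0.3, 0.2, -1.0]
grip_width: 0.0697
grip_force: 0.0
time_s: 17.5
eef_pos: [0.5416, 0.2193, 0.0934]
orientation: [-3.141, 0.0, 1.391]
force: [-0.0, 0.3, -0.0]
grip_width: 0.0698
grip_force: 0.0
T [-0.06, 0.11, -0.06] j6 0.477 yaw 1.391
force: [-0.0, -0.1, -0.3]
grip_width: 0.034
grip_force: 0.0
time_s: 18.5
eef_pos: [0.5417, 0.2193, 0.0936]
orientation: [-3.141, 0.0, 1.395]
force: [-1.3, -0.3, 1.2]
grip_width: 0.0089
grip_force: 25.0
T [-0.04, 0.22, 0.04] j6 0.472 yaw 1.395
```

```bash
python3 -m pendant '{"xyz":[[0,0,0],[0,0,0]],"roll":[4,4]}'|tail -2;python3 t.py
python3 -m pendant '{"xyz":[[0,0,0],[0,0,0]],"roll":[3,3]}'|tail -2;python3 t.py
python3 -m pendant '{"xyz":[[0,0,0],[0,0,0]],"roll":[3,3]}'|tail -2;python3 t.py
python3 -m pendant '{"xyz":[[0,0,0],[0,0,0]],"roll":[3,3]}'|tail -2;python3 t.py
```

```text
grip_width: 0.0089
grip_force: 25.0
T [-0.04, 0.23, 0.11] j6 0.543 yaw 1.325
grip_width: 0.0088
grip_force: 25.0
T [-0.09, 0.27, 0.2] j6 0.594 yaw 1.274
grip_width: 0.0089
grip_force: 25.0
T [-0.05, 0.25, 0.11] j6 0.645 yaw 1.222
grip_width: 0.0093
grip_force: 25.5
T [-0.06, 0.28, 0.4] j6 0.697 yaw 1.171
```

The torque jumps at yaw 1.17, about 0.2 rad past rest. That is the stop, matching 6.3 → 6.1. I back off gently and release.

```bash
python3 -m pendant '{"xyz":[[0,0,0],[0,0,0],[0,0,0],[0,0,0],[0,0,0]],"roll":[0,0,0,0,0]}' 0.75|tail -2
python3 -m pendant '{"xyz":[[0,0,0],[0,0,0],[0,0,0]],"roll":[0,0,0]}'|tail -2
python3 -m pendant '{"xyz":[[0,0,-3],[0,0,-7],[0,0,-11],[0,0,-15],[0,0,-15]],"roll":[0,0,0,0,0]}'
python3 -m pendant '{"xyz":[[0,0,0],[0,0,0],[0,0,0]],"roll":[0,0,0]}'|head -2
python3 - <<'E'
from h import *
im,K,W=cam("wrist");s,K1,W1=cam("side")
save("end.png",np.hstack([cv2.resize(im,(400,300)),cv2.resize(s,(400,300))]))
E
```

```text
grip_width: 0.0447
grip_force: 0.0
grip_width: 0.0674
grip_force: 0.0
time_s: 20.6
eef_pos: [0.545, 0.2204, 0.2515]
orientation: [3.133, -0.007, 1.169]
force: [1.1, 0.6, 0.4]
grip_width: 0.0697
grip_force: 0.0
time_s: 20.9
eef_pos: [0.5408, 0.219, 0.2414]
```

View pics/end.png

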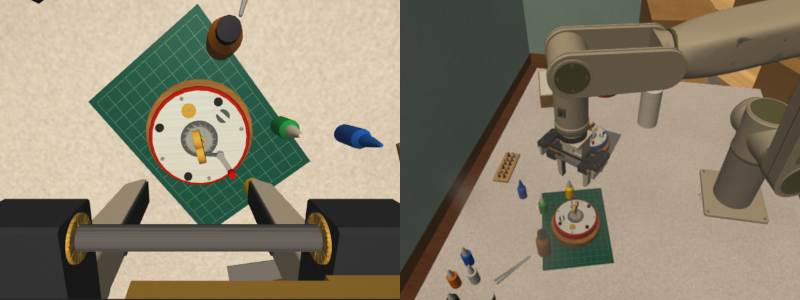

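The key rests about one half-tooth back from the stop (wings near (200,145)). The lever is in, with its knob at (232,174), all bottles are upright and the gripper is clear.

```bash
python3 -c "
from plant import manip;print(manip.finish_job())"
```

```text
the job is handed in; nothing more can be done
None
```

The red base on the mat is wound to its hard stop and held on its ratchet with the click lever in. On the second stroke I turned past the stop and the gripper slid over the wings (a 264 N pad-force spike). A gentle re-grip then found the stop again about 0.2 rad past where the key had come to rest. The last picture shows the bottles upright and the gripper clear; I never touched the blue base. The job is handed in, but no verdict came back.

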